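# Wedge and screw a housing fast in a clamping fixture

## Task

Clamp the grey housing in the fixture: first push the thumb wedge forward along its ramp until the sliding jaw has pressed the housing hard against the fence and the wedge is jammed. Then turn the hold-down knob clockwise until its spring foot sits on the housing with the spring about half squeezed, never flat. Leave the other things on the fixture and table where they are.

Things in the scene. Friction and masses are not known exactly. Their poses are not given: they have to be found in the camera images.
- fixture: aluminium clamping fixture fixed to the table; plate x -155..+115, y +-150, 15 mm thick; origin at the underside. From -y to +y: dark ramp wall, steel thumb wedge, steel jaw, grey housing, dark fence (its -y face at y +90), post at y +128 whose arm (36 mm wide, top 126 mm above the table) reaches back to y +38 and holds the hold-down screw, axis at x 0, y +55
- wedge: thumb wedge; origin: middle of the rear (-x) face of its thumb tab, 55 mm above the table; axes as the fixture's. Tab: upright plate 42 wide (y), 8 thick (x), top 76 mm above the table; free plate behind it; wall tops beside it 43 mm. The wedge slides along (cos 20, sin 20 deg) of the fixture frame and jams 45 to 65 mm on. 3 N to move, up to 10 N with jaw and housing; stays put; 12 to 20 N jams it well
- jaw: sliding jaw, steel block 100 (x) x 50 (y) x 31 mm high, moved along fixture +y by the wedge behind it; origin at the middle of its front (+y) face, on the plate (15 mm above the table); axes as the fixture's; this point is at fixture y +20 mm when the housing is hard against the fence
- housing_centre (a point): centre (22.5 mm above its underside) of the grey housing to be clamped: loose block 100 (x) x 70 (y) x 40 mm with a round boss (46 across, 5 high) in the middle of its top, boss top 60 mm above the table; lies between jaw and fence, 3 to 9 mm short of the fence; against the fence this point is at fixture y +55 mm
- foot_sole (a point): centre of the underside of the hold-down's round rubber foot (30 mm across), which hangs from the screw above the boss on a spring of 2 N/mm; it sinks with the screw until it meets the boss
- foot (a joint): how far the foot's spring is squeezed (m): 0 = hanging free, 0.008 = flat; half is 0.004 (about 9 N)
- knob (a joint): turn of the hold-down knob (rad), grows clockwise seen from above; each radian clockwise lowers screw, knob and foot together by 5 mm (range 0 to 4.2); stays where it is left. The foot meets the boss at about 2.4; the spring is half squeezed at about 3.2
- knob_grip (a point): point on the screw's axis at the height to grip the knob's black bar handle: 70 mm long (this point's x axis), 14 thick (its y axis), 34 high, from 22 mm below to 12 mm above this point. Turns and sinks with the knob; 190 mm above the table at knob value 0, the arm's top and nut then being 57 mm lower or more. Turning takes 0.1 to 0.2 N m
- spare: bystander, to be left alone: a second, identical grey housing lying on the table, origin at the centre of its underside
- parallel: bystander, to be left alone: steel gauge block, 14 x 75 x 22 mm, lying on the fixture plate behind the ramp's thin end (+x, -y corner), origin at the centre of its underside
- flange: bystander, to be left alone: flat aluminium ring, outer diameter 48, 10 mm high, lying on the fixture plate, origin at the centre of its underside
- bin: bystander, to be left alone: open blue parts bin with fasteners, 150 x 100 x 70 mm, on the table to the right, origin at the centre of its underside
- driver: bystander, to be left alone: screwdriver 190 mm long lying on the table to the right
- tin: bystander, to be left alone: metal can, diameter 60, 85 mm high, standing on the table to the left, origin at the centre of its underside
- wrench: bystander, to be left alone: open spanner 180 mm long lying on the table to the left

How it is judged:
By the outcome, as a careful person would: the job done as asked, in the order asked, and still so for the second after the job is handed in, with the robot touching nothing.
It also fails if it takes over 72 s, if anything falls off the work surface, if the arm or the gripper's body presses on something with over 40 N, if the wrist force passes 120 N, or if a joint passes its speed limit or range.

## Robot

A 6-joint arm with a two-finger parallel gripper is mounted at the origin on the work surface. World frame = base frame: x ahead of the robot, y to its left, z up, the work surface at z = 0. Lengths are in m, angles in rad, forces in N, time in s.
With the tool pointing down it reaches from about 0.35 to 0.85 m from the base axis. Payload 8.1 kg.
Tool frame: the origin (TCP) lies between the finger pads; the fingertips stand nose_length ahead of it and the grasp point (between the pads) lies 2 mm behind it (nose_length is the distance from the TCP to the fingertips, in m); z points along the fingers, x is the direction in which the jaws open and shut, and the axes are right-handed (so a half turn about z gives the same grasp; the last joint's range is limited). The gripper opens to 93 mm and grips with 3 to 60 N. Pads are 15 mm wide; open, the fingers measure 128 mm over their backs; the gripper's body (75 mm by 188 mm) begins 65 mm behind the grasp point.
Start: joints at [-1.304, 0.13, 1.488, -0, 1.523, -0.085], TCP at [0.207, -0.563, 0.236] pointing down, gripper open.
Joint ranges: [-2.96, 2.96], [-0.89, 2.26], [0.02, 2.5], [-1.34, 4.48], [0, 2.73], [-2.66, 2.66]. Speed limits (rad/s): [2.39, 2.39, 2.79, 3.14, 3.14, 3.14].

## Interface

Orientations are given as a rotation vector (axis times angle).
In Python, from plant import * gives the robot as it stands.
- The arm moves only by the tool carry_out, never from a script. Its argument "steps" is a list of rows, each an object with "xyz": the shift along the world's x, y, z in cm, a list of three; "rot": the turn, a rotation vector about the world's x, y, z in degrees, a list of three. In form: [{"xyz": [tx, ty, tz], "rot": [rx, ry, rz]}, ...]. A call has 1 to 10 rows; each row is the pose to reach, as a shift and turn from the pose commanded when the call began; what a row does not reach only later rows make up. A row lasts 1/10 s, in which the tool goes at most 50 mm and 8.59 degrees, less where a joint would pass 70% of its speed; a pose out of reach is approached as far as the arm can. A call with a gripper value outside its range is refused whole. "grip" is the opening, from 0 (shut) to 1 (fully open), set as the call begins (left out, the last holds). The fingers move at their own pace and stop on an object; "force" is the grip in N (left out, the last holds). Time passes only in rows, so rows that repeat a pose let the fingers close. It gives the time, the measured TCP pose, the force and the opening at its end, in the units of the state.
- read_state(): the state, without advancing time (a new reading comes with each control period).
- read_camera(name): name is "scene" or "top" or "wrist"; returns the picture (384x512x3 uint8, red, green, blue); there is no depth.
- calibration(name): a dict with "fov_y" (degrees; the focal length in pixels is half the picture's height over the tangent of half this angle, whatever the lens; pixels are square), "cx", "cy" (the principal point, pixels), "xyz" and "attitude" of the camera in the world. Camera axes: x right, y down, z forward; pixel columns grow to the right and rows downward; lengths in m; the calibration is good to about 2 mm. The wrist camera is an equidistant fisheye: a pixel r from the principal point sees the ray r / f radians off the axis. A picture is of the moment at which its call begins: read the wrist's pose just before it. calibration takes no time and is no camera call; for the wrist camera it gives the pose at the moment of the call.
- close_job(): hands the job in, once; it reports no verdict.
The state is a dict: "t": time; "q": joint angles; "dq": joint speeds; "joint_torque": joint torques, N m; "tool_pos": TCP position; "orientation": TCP orientation; "force": force on the tool from outside, world axes, zero at the start; "wrist_torque": the same for the moment, N m; "opening": finger opening in m.
Only numpy, scipy, OpenCV 4.12 (cv2) and the standard library are available. Lean on these libraries where they do the work, as an engineer would, in place of code of your own. Each camera call takes 0.05 s, during which the arm holds its last target.

## Working session

There is one attempt and no reset: what is moved stays moved. The work goes in short steps, Python scripts to look and compute and a tool call to move; the robot and the scene stay as the last step left them, time stands still between calls to the robot, and variables do not carry over. Pictures are saved under pics/ and viewed, and the job is handed in when it is done.

Besides the shell and the picture viewer there is one more tool, called after "Emit:" by a JSON object that holds its "method" and its "body", one argument or row to a line. carry_out: Moves the arm, as the interface text tells. Its arguments: {"type":"object","properties":{"steps":{"type":"array","items":{"type":"object","properties":{"xyz":{"type":"array","items":{"type":"number"}},"rot":{"type":"array","items":{"type":"number"}}}}},"grip":{"type":"number"},"force":{"type":"number"}},"required":["steps"]}

```bash
ls; mkdir -p pics
python3 - <<'E'
from plant import *
import cv2
s=read_state(); print({k:s[k] for k in s})
for n in ["scene","top","wrist"]:
    print(n,calibration(n))
    im=read_camera(n); cv2.imwrite(f"pics/{n}0.png",im[:,:,::-1])
try: print(nose_length)
except Exception as e: print(e)
E
```

```text
pics
{'t': 0.0, 'q': array([-1.30442911e+00,  1.31176222e-01,  1.48924078e+00,  1.14641288e-05,
        1.52300065e+00, -8.54013686e-02]), 'dq': array([ 2.41139159e-05,  1.06757870e-03, -8.06020280e-04,  6.22449954e-04,
        4.44741767e-05,  1.12885174e-03]), 'joint_torque': array([-4.65854882e-04, -5.59840608e+01, -4.91761816e+01,  7.69882975e-02,
        3.57874401e-02, -1.55616922e-04]), 'tool_pos': array([ 0.20662053, -0.56274154,  0.23459957]), 'orientation': array([-2.57490829e+00,  1.79779047e+00,  2.18959811e-03]), 'force': array([-0.10657362,  0.42141126, -0.64958896]), 'wrist_torque': array([ 0.01315085,  0.0126266 , -0.01007603]), 'opening': 0.09311530709521246}
scene {'fov_y': 49.35685507581866, 'cx': 255.27616169568913, 'cy': 187.62568158452754, 'xyz': array([1.28158739, 0.58061772, 1.30756785]), 'attitude': array([-1.15453548, -2.45797176,  0.85421416])}
top {'fov_y': 51.54990832627797, 'cx': 264.7270705757657, 'cy': 194.71899132876888, 'xyz': array([ 0.34836837, -0.00373839,  1.21153566]), 'attitude': array([-2.11532112,  2.12198286, -0.16889726])}
wrist {'fov_y': 65.70646984690485, 'cx': 250.6335772777345, 'cy': 190.48426347958568, 'xyz': array([ 0.28356057, -0.53452764,  0.38455933]), 'attitude': array([ 2.36734782, -1.65252723, -0.2506836 ])}
0.017
```

View pics/scene0.png

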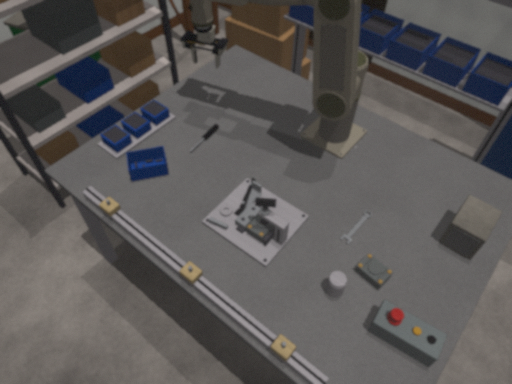

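View pics/top0.png

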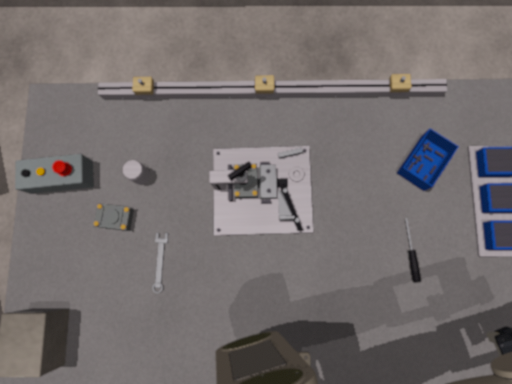

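View pics/wrist0.png

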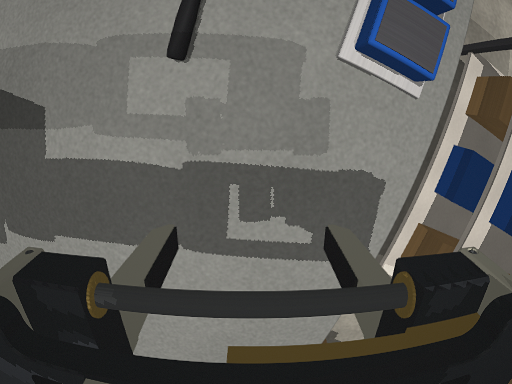

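The top view shows the fixture plate at columns 213–312, rows 147–235. The post is to the left (fixture +y is about world +y) and the gauge block is up and right (fixture +x is about world +x). I'll measure the plate next and view an enlarged crop.

```bash
cat > h.py <<'E'
from plant import *
import numpy as np, cv2
from scipy.spatial.transform import Rotation as R
def ray(n,uv,cal=None):
    c=cal or calibration(n); f=192/np.tan(np.radians(c['fov_y']/2))
    x=(uv[0]-c['cx'])/f; y=(uv[1]-c['cy'])/f
    if n=='wrist':
        r=np.hypot(x,y); d=np.array([x/r*np.sin(r),y/r*np.sin(r),np.cos(r)]) if r>0 else np.array([0,0,1.])
    else: d=np.array([x,y,1.])
    return np.array(c['xyz']),R.from_rotvec(c['attitude']).apply(d/np.linalg.norm(d))
def onz(n,uv,z,cal=None):
    o,d=ray(n,uv,cal); return o+d*(z-o[2])/d[2]
def proj(n,p,cal=None):
    c=cal or calibration(n); f=192/np.tan(np.radians(c['fov_y']/2))
    v=R.from_rotvec(c['attitude']).inv().apply(np.array(p)-c['xyz'])
    if n=='wrist':
        th=np.arctan2(np.hypot(v[0],v[1]),v[2]); k=th/max(np.hypot(v[0],v[1]),1e-9)
        return np.array([c['cx']+f*v[0]*k,c['cy']+f*v[1]*k])
    return np.array([c['cx']+f*v[0]/v[2],c['cy']+f*v[1]/v[2]])
E
python3 - <<'E'
from h import *
im=cv2.imread('pics/top0.png'); hsv=cv2.cvtColor(im,cv2.COLOR_BGR2HSV)
m=((hsv[:,:,2]>165)&(hsv[:,:,1]<40)).astype(np.uint8)
m[:130]=0;m[:, :205]=0;m[:,325:]=0;m[245:]=0
m=cv2.morphologyEx(m,cv2.MORPH_CLOSE,np.ones((3,3)))
cs,_=cv2.findContours(m,0,2); c=max(cs,key=cv2.contourArea); print(cv2.contourArea(c))
h=cv2.convexHull(c); r=cv2.minAreaRect(h); print(r); b=cv2.boxPoints(r)
for p in b: print(p,onz('top',p,0.015))
P=np.array([onz('top',p,0.015) for p in b]);print(P.mean(0),[np.linalg.norm(P[i]-P[i-1]) for i in range(4)])
cv2.imwrite('pics/tc.png',cv2.resize(im[135:245,200:325],None,fx=6,fy=5.45,interpolation=cv2.INTER_CUBIC))
im=cv2.imread('pics/scene0.png')
cv2.imwrite('pics/sc.png',cv2.resize(im[170:270,195:315],None,fx=6,fy=6,interpolation=cv2.INTER_CUBIC))
E
```

```text
2397.0
((261.0, 189.5), (83.0, 102.0), 90.0)
[210. 148.] [0.7145653  0.19144162 0.015     ]
[312. 148.] [ 0.71217997 -0.12751623  0.015     ]
[312. 231.] [ 0.45352062 -0.12170761  0.015     ]
[210. 231.] [0.4544768 0.185398  0.015    ]
[0.58368567 0.03190395 0.015     ] [np.float64(0.26015870590303475), np.float64(0.3189667636218286), np.float64(0.2587245613639827), np.float64(0.3071070954816406)]
```

View pics/tc.png

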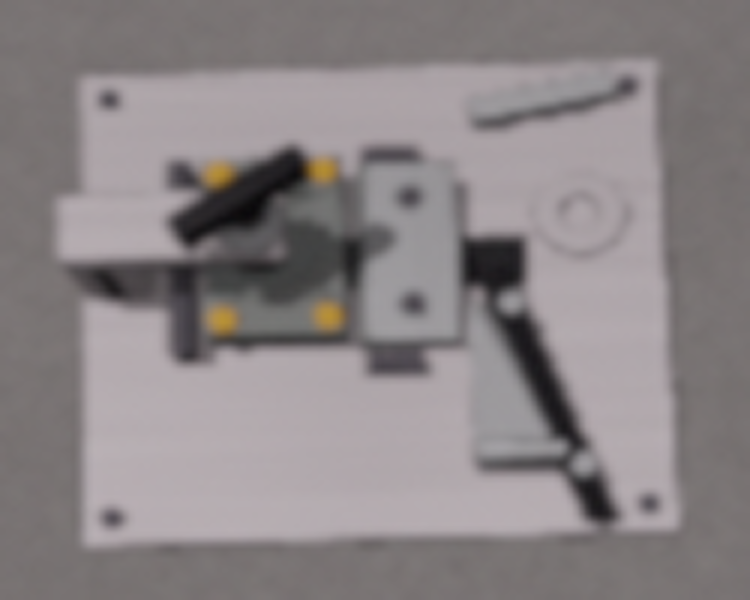

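View pics/sc.png

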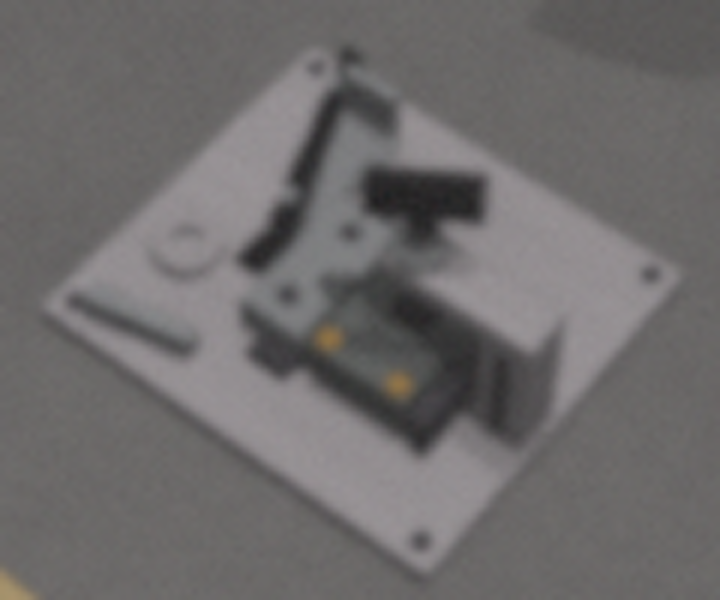

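Run:
```python
from h import *
C=lambda u,v:(u/6+200-.4,v/5.45+135-.4)
cor=dict(TL=(80,75),TR=(657,62),BR=(682,528),BL=(83,548))
P=[]
for k,v in cor.items(): 
    p=onz('top',C(*v),.015);P.append(p);print(k,p)
P=np.array(P);print([np.linalg.norm(P[i]-P[i-1]) for i in range(4)],P.mean(0))
F=np.array([[.115,.15],[.115,-.15],[-.155,-.15],[-.155,.15]])
a=F-F.mean(0);b=P[:,:2]-P[:,:2].mean(0)
yaw=np.arctan2((a[:,0]*b[:,1]-a[:,1]*b[:,0]).sum(),(a*b).sum());print('yaw',np.degrees(yaw))
r=np.array([[np.cos(yaw),-np.sin(yaw)],[np.sin(yaw),np.cos(yaw)]])
o=P[:,:2].mean(0)-r@F.mean(0);print('origin',o)
# holes check; scene corners
S=lambda u,v:(u/6+195-.4,v/6+170-.4)
for v in [(312,45),(45,303),(425,575),(682,270)]: print('scene',onz('scene',S(*v),.015))
for nm,v,z in [('tab top L',(478,448),.076),('tab top R',(565,452),.076),('knob e1',(180,230),.2),('knob e2',(295,160),.2)]:
    p=onz('top',C(*v),z)[:2];print(nm,p,r.T@(p-o))
```

```text
TL [0.7133202  0.18219522 0.015     ]
TR [ 0.71880448 -0.11863379  0.015     ]
BR [ 0.45206658 -0.12546826  0.015     ]
BL [0.44194862 0.17473795 0.015     ]
[np.float64(0.27147402714799684), np.float64(0.30087900485935676), np.float64(0.26682544239510064), np.float64(0.300376671352896)] [0.58153497 0.02820778 0.015     ]
yaw 1.5023393711734465
origin [0.60152809 0.02873213]
scene [ 0.45240696 -0.12517909  0.015     ]
scene [ 0.71887808 -0.11701866  0.015     ]
scene [0.7149945  0.18147152 0.015     ]
scene [0.44408257 0.17238208 0.015     ]
tab top L [ 0.48921265 -0.02281073] [-0.11362818 -0.04858049]
tab top R [ 0.48693479 -0.06436837] [-0.1169948  -0.09006412]
knob e1 [0.57944085 0.10809895] [-0.01999883  0.07991862]
knob e2 [0.61368614 0.05818813] [0.01292613 0.02912712]
```

The plate corners from both cameras agree to about 2 mm: fixture origin (0.6015, 0.0287), yaw 1.5°. Next I'll move to a close look with the wrist camera behind the tab, staying high on the way.

Run:
```python
from h import *
s=read_state();c=calibration('wrist')
Rt=R.from_rotvec(s['orientation']);Rc=R.from_rotvec(c['attitude'])
print('off',Rt.inv().apply(c['xyz']-s['tool_pos']),'look',Rt.inv().apply(Rc.apply([0,0,1])))
print(Rt.as_matrix())
```

```text
off [-0.00026946 -0.08197395 -0.14983148] look [-1.03697973e-04  2.94381869e-01  9.55687870e-01]
[[ 3.44558204e-01 -9.38764878e-01 -3.85639294e-04]
 [-9.38763987e-01 -3.44558409e-01  1.29615252e-03]
 [-1.34965773e-03 -8.45757048e-05 -9.99999086e-01]]
```

Emit:
{"method": "carry_out", "body": {
  "steps": [
    {"xyz": [1,3,4],"rot": [0,0,8]},
    {"xyz": [2,7,8],"rot": [0,0,16]},
    {"xyz": [3,11,12],"rot": [0,0,24]},
    {"xyz": [5,15,14],"rot": [0,0,32]},
    {"xyz": [7,19,16],"rot": [0,0,40]},
    {"xyz": [9,23,18],"rot": [0,0,48]},
    {"xyz": [11,27,18],"rot": [0,0,56]},
    {"xyz": [13,31,18],"rot": [0,0,64]},
    {"xyz": [15,35,18],"rot": [0,0,72]},
    {"xyz": [17,39,18],"rot": [0,0,80]}
  ],
  "grip": 0
}}

```text
t: 1.15
tool_pos: [0.3771, -0.1714, 0.4157]
orientation: [3.128, 0.287, 0.001]
force: [0.4, -1.1, -0.7]
opening: 0.0175
```

Emit:
{"method": "carry_out", "body": {
  "steps": [
    {"xyz": [1,2,0],"rot": [0,0,8]},
    {"xyz": [2,4,0],"rot": [0,0,16]},
    {"xyz": [3,6,0],"rot": [0,0,24]},
    {"xyz": [4,8,-1],"rot": [0,0,32]},
    {"xyz": [5,10,-2],"rot": [0,0,40]},
    {"xyz": [6,12,-3],"rot": [0,0,48]},
    {"xyz": [7,14,-4],"rot": [0,0,56]},
    {"xyz": [8,16,-5],"rot": [0,0,64]},
    {"xyz": [8.3,16,-6],"rot": [0,0,72]},
    {"xyz": [8.3,16,-7.5],"rot": [0,0,81]}
  ]
}}

```text
t: 2.15
tool_pos: [0.4602, -0.0125, 0.3404]
orientation: [2.198, 2.244, 0.0]
force: [-0.2, 0.8, 0.6]
opening: 0.0005
```

Run:
```python
from h import *
import json
c=calibration('wrist'); im=read_camera('wrist'); cv2.imwrite('pics/w1.png',im[:,:,::-1])
json.dump({k:np.array(v).tolist() for k,v in c.items()},open('w1.json','w'))
s=read_state();print(s['t'],s['tool_pos'],s['orientation'],s['q'])
```

```text
2.2 [ 0.4591434  -0.01266764  0.3371984 ] [-2.18560013 -2.25239255  0.00359291] [-1.39269261e-01 -2.70032555e-01  1.68716694e+00 -1.94768222e-05
  1.72831247e+00 -1.74016662e+00]
```

View pics/w1.png

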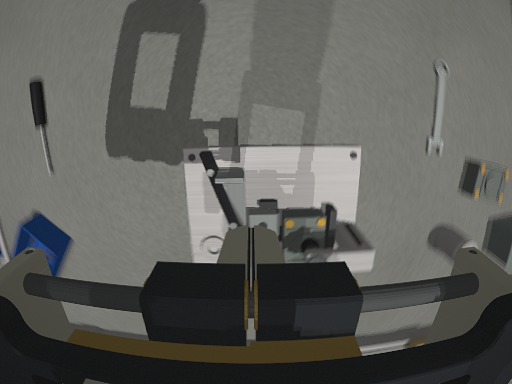

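The wrist view shows the fixture plate upside down (columns 185–360, from row 147 down). The wedge tab is at about (230, 175), the ramp wall runs from (205, 155) to (238, 225), and the housing is near (300, 225). I'll zoom in.

Run:
```python
from h import *
im=cv2.imread('pics/w1.png')
cv2.imwrite('pics/w1c.png',cv2.resize(im[140:240,180:310],None,fx=6,fy=6,interpolation=cv2.INTER_CUBIC))
```

```text
(no output)
```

View pics/w1c.png

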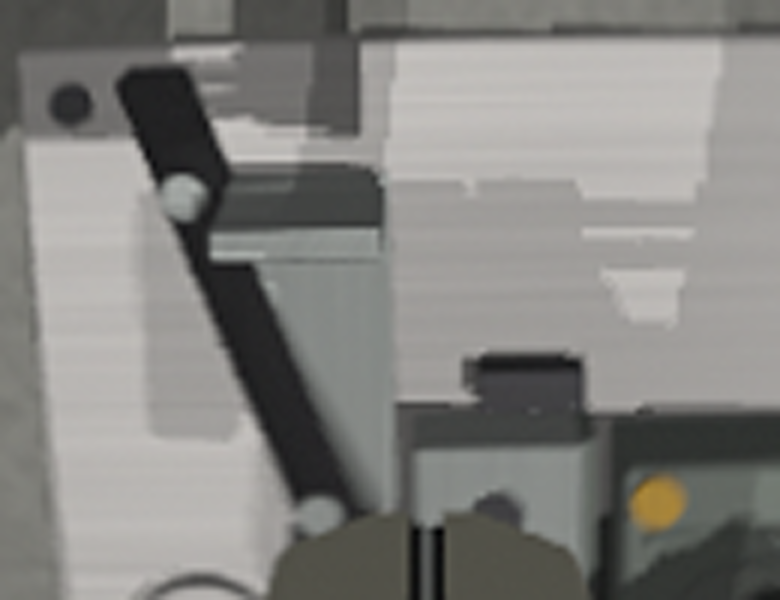

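Run:
```python
from h import *
import json
c=json.load(open('w1.json'));c={k:np.array(v) for k,v in c.items()}
C=lambda u,v:(u/6+180-.4,v/6+140-.4)
o=np.array([.6015,.0287]);y=np.radians(1.5);r=np.array([[np.cos(y),-np.sin(y)],[np.sin(y),np.cos(y)]])
for nm,v,z in [('rear top L',(210,230),.076),('rear top R',(382,228),.076),('front top L',(212,262),.076),('front top R',(380,262),.076),('plate TL',(22,50),.015),('plate edge',(700,36),.015)]:
    p=onz('wrist',C(*v),z,c)[:2];print(nm,p,r.T@(p-o))
```

```text
rear top L [ 0.4869697  -0.06402084] [-0.1169182  -0.08969101]
rear top R [ 0.48571313 -0.02251852] [-0.11708794 -0.04817002]
front top L [ 0.49497857 -0.06363381] [-0.10890194 -0.08951376]
front top R [ 0.4941952  -0.02288539] [-0.10861838 -0.0487588 ]
plate TL [ 0.45291226 -0.12306064] [-0.15250946 -0.14781906]
plate edge [0.44596537 0.0612835 ] [-0.15462839  0.03664376]
```

Both views agree on the tab: rear face at world x ≈ 0.486, centre y ≈ -0.043, and its 8 × 41.5 mm size matches the spec. I'm descending behind it with the fingers closed.

Emit:
{"method": "carry_out", "body": {
  "steps": [
    {"xyz": [-1,-1,-4],"rot": [0,0,0]},
    {"xyz": [-1.5,-2,-8],"rot": [0,0,0]},
    {"xyz": [-1.5,-3,-12],"rot": [0,0,0]},
    {"xyz": [-1.5,-3,-16],"rot": [0,0,0]},
    {"xyz": [-1.5,-3,-20],"rot": [0,0,0]},
    {"xyz": [-1.5,-3,-24],"rot": [0,0,0]},
    {"xyz": [-1.5,-3,-26],"rot": [0,0,0]},
    {"xyz": [-1.5,-3,-27.6],"rot": [0,0,0]},
    {"xyz": [-1.5,-3,-27.6],"rot": [0,0,0]},
    {"xyz": [-1.5,-3,-27.6],"rot": [0,0,0]}
  ],
  "grip": 0,
  "force": 20
}}

```text
t: 3.2
tool_pos: [0.4448, -0.0433, 0.065]
orientation: [-2.209, -2.234, 0.0]
force: [0.5, 0.0, 0.5]
opening: 0.0009
```

Run:
```python
from h import *
im=read_camera('wrist'); cv2.imwrite('pics/w2.png',im[:,:,::-1])
s=read_state();print(s['t'],s['tool_pos'],s['orientation'],s['force'])
```

```text
3.25 [ 0.4454512  -0.04344875  0.06574948] [2.20767690e+00 2.23371602e+00 9.53622708e-04] [ 0.07742405  0.68724596 -0.19319761]
```

View pics/w2.png

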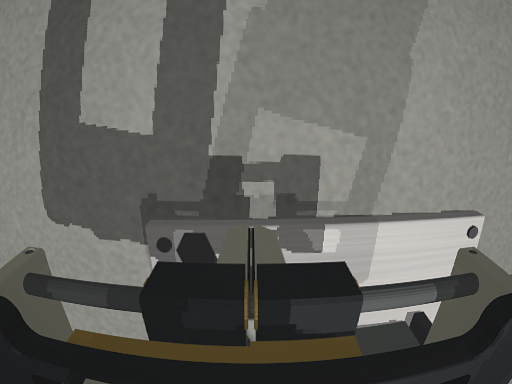

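Emit:
{"method": "carry_out", "body": {
  "steps": [
    {"xyz": [0.8,0,-0.2],"rot": [0,0,0]},
    {"xyz": [1.6,0,-0.3],"rot": [0,0,0]},
    {"xyz": [2.2,0,-0.3],"rot": [0,0,0]},
    {"xyz": [2.6,0,-0.3],"rot": [0,0,0]},
    {"xyz": [2.9,0.1,-0.3],"rot": [0,0,0]},
    {"xyz": [3.2,0.2,-0.3],"rot": [0,0,0]},
    {"xyz": [3.5,0.3,-0.3],"rot": [0,0,0]},
    {"xyz": [3.8,0.4,-0.3],"rot": [0,0,0]}
  ]
}}

```text
t: 4.05
tool_pos: [0.4823, -0.039, 0.0614]
orientation: [-2.206, -2.235, 0.001]
force: [-4.0, 0.2, 2.9]
opening: 0.0002
```

Emit:
{"method": "carry_out", "body": {
  "steps": [
    {"xyz": [0.3,0.12,0],"rot": [0,0,0]},
    {"xyz": [0.6,0.24,0],"rot": [0,0,0]},
    {"xyz": [0.9,0.35,0],"rot": [0,0,0]},
    {"xyz": [1.2,0.47,0],"rot": [0,0,0]},
    {"xyz": [1.5,0.59,0],"rot": [0,0,0]},
    {"xyz": [1.8,0.71,0],"rot": [0,0,0]},
    {"xyz": [2.1,0.83,0],"rot": [0,0,0]},
    {"xyz": [2.4,0.95,0],"rot": [0,0,0]}
  ]
}}

```text
t: 4.85
tool_pos: [0.5066, -0.0295, 0.0615]
orientation: [-2.206, -2.236, 0.001]
force: [-5.3, 1.4, 2.2]
opening: 0.0006
```

Emit:
{"method": "carry_out", "body": {
  "steps": [
    {"xyz": [0.2,0.08,0],"rot": [0,0,0]},
    {"xyz": [0.4,0.16,0],"rot": [0,0,0]},
    {"xyz": [0.6,0.24,0],"rot": [0,0,0]},
    {"xyz": [0.8,0.31,0],"rot": [0,0,0]},
    {"xyz": [1.0,0.39,0],"rot": [0,0,0]},
    {"xyz": [1.1,0.43,0],"rot": [0,0,0]}
  ]
}}

```text
t: 5.45
tool_pos: [0.5174, -0.0253, 0.0615]
orientation: [-2.206, -2.235, 0.002]
force: [-6.6, 0.4, 3.8]
opening: 0.0007
```

Emit:
{"method": "carry_out", "body": {
  "steps": [
    {"xyz": [0.1,0.04,0],"rot": [0,0,0]},
    {"xyz": [0.2,0.08,0],"rot": [0,0,0]},
    {"xyz": [0.3,0.12,0],"rot": [0,0,0]}
  ]
}}

```text
t: 5.75
tool_pos: [0.5203, -0.0242, 0.0615]
orientation: [-2.206, -2.235, 0.002]
force: [-5.3, 0.2, 3.9]
opening: 0.0005
```

Emit:
{"method": "carry_out", "body": {
  "steps": [
    {"xyz": [0.1,0.04,0],"rot": [0,0,0]},
    {"xyz": [0.2,0.08,0],"rot": [0,0,0]},
    {"xyz": [0.3,0.12,0],"rot": [0,0,0]},
    {"xyz": [0.4,0.16,0],"rot": [0,0,0]}
  ]
}}

```text
t: 6.15
tool_pos: [0.5243, -0.0226, 0.0615]
orientation: [-2.206, -2.235, 0.002]
force: [-5.7, 0.1, 4.1]
opening: 0.0001
```

Emit:
{"method": "carry_out", "body": {
  "steps": [
    {"xyz": [0.1,0.04,0],"rot": [0,0,0]},
    {"xyz": [0.2,0.08,0],"rot": [0,0,0]},
    {"xyz": [0.3,0.12,0],"rot": [0,0,0]}
  ]
}}

```text
t: 6.45
tool_pos: [0.5273, -0.0214, 0.0615]
orientation: [-2.206, -2.235, 0.002]
force: [-7.1, 0.6, 3.6]
opening: 0.0006
```

Emit:
{"method": "carry_out", "body": {
  "steps": [
    {"xyz": [0.1,0.04,0],"rot": [0,0,0]},
    {"xyz": [0.2,0.08,0],"rot": [0,0,0]},
    {"xyz": [0.3,0.12,0],"rot": [0,0,0]}
  ]
}}

```text
t: 6.75
tool_pos: [0.5279, -0.0209, 0.0611]
orientation: [-2.204, -2.233, 0.009]
force: [-20.8, -5.0, 14.9]
opening: 0.0003
```

The force rose sharply to 21 N with the TCP stalled after about 54 mm of travel, so the wedge is jammed. I'm backing off and lifting to check.

Emit:
{"method": "carry_out", "body": {
  "steps": [
    {"xyz": [-0.5,-0.1,0],"rot": [0,0,0]},
    {"xyz": [-2,-0.2,0],"rot": [0,0,0]},
    {"xyz": [-4,0,0],"rot": [0,0,0]},
    {"xyz": [-6,0,3],"rot": [0,0,0]},
    {"xyz": [-7,0,8],"rot": [0,0,0]},
    {"xyz": [-8,1,13],"rot": [0,0,0]},
    {"xyz": [-9,2,18],"rot": [0,0,0]},
    {"xyz": [-9,3,22],"rot": [0,0,0]},
    {"xyz": [-9,3,24],"rot": [0,0,0]},
    {"xyz": [-9,3,24],"rot": [0,0,0]}
  ]
}}

```text
t: 7.75
tool_pos: [0.4432, 0.0099, 0.3065]
orientation: [2.201, 2.231, 0.01]
force: [0.1, 0.0, 0.4]
opening: 0.0003
```

Run:
```python
from h import *
import json
c=calibration('wrist'); im=read_camera('wrist')[:,:,::-1].copy(); cv2.imwrite('pics/w3.png',im)
json.dump({k:np.array(v).tolist() for k,v in c.items()},open('w3.json','w'))
im=read_camera('top')[:,:,::-1].copy(); cv2.imwrite('pics/top3.png',im)
im=read_camera('scene')[:,:,::-1].copy(); cv2.imwrite('pics/scene3.png',im)
s=read_state();print(s['t'],s['tool_pos'],s['force'])
print(proj('wrist',[.60,.084,.19],c))
```

```text
7.9 [0.44071667 0.00968854 0.30046002] [-0.34153381 -0.60981855  0.10513462]
[311.35219745 317.04516547]
```

View pics/w3.png

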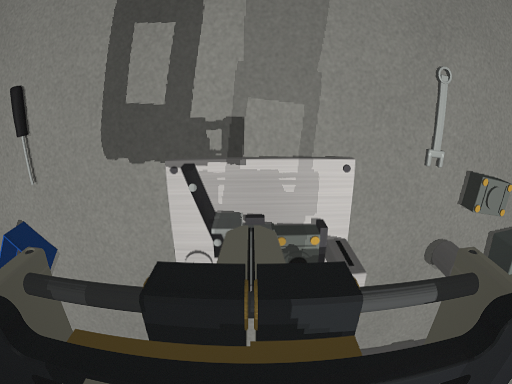

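The wrist view shows the tab now next to the jaw, around (230, 215), with the housing near the fence at columns 280–325. I'll check the gaps in the top crop.

Run:
```python
from h import *
im=cv2.imread('pics/top3.png')
cv2.imwrite('pics/tc3.png',cv2.resize(im[135:245,200:325],None,fx=6,fy=5.45,interpolation=cv2.INTER_CUBIC))
im=cv2.imread('pics/w3.png')
cv2.imwrite('pics/w3c.png',cv2.resize(im[150:280,170:370],None,fx=4,fy=4,interpolation=cv2.INTER_CUBIC))
```

```text
(no output)
```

View pics/tc3.png

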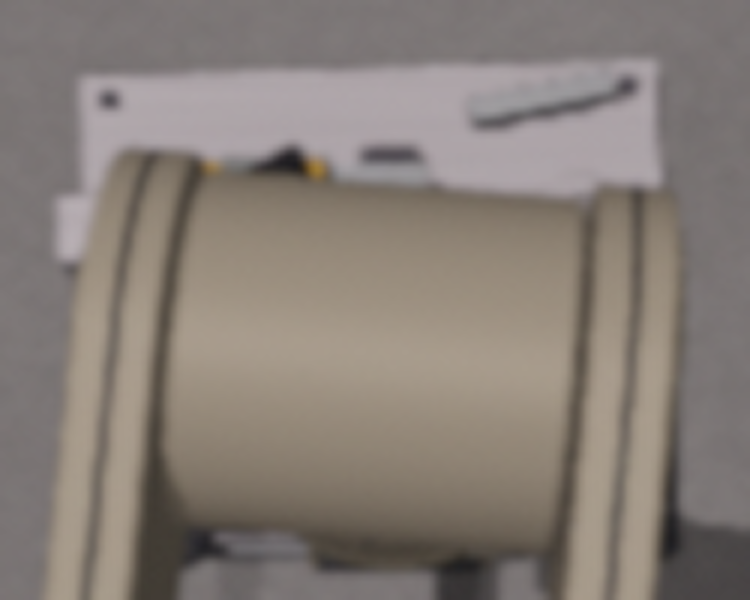

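View pics/w3c.png

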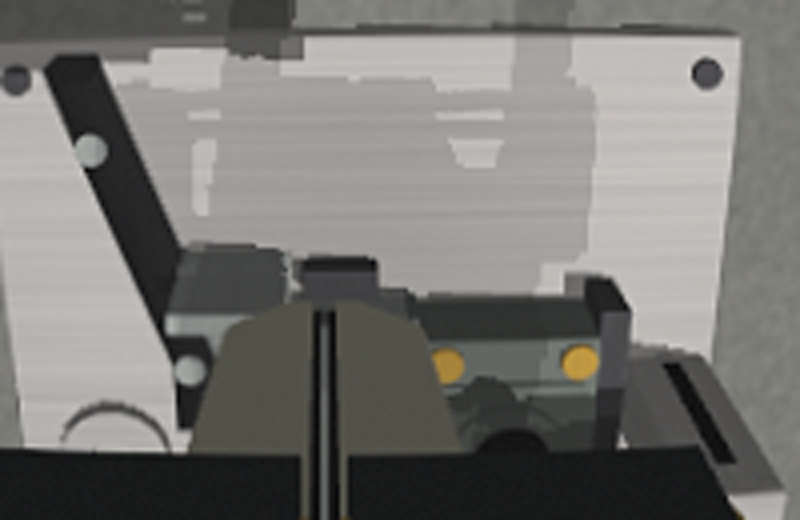

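Run:
```python
from h import *
o=np.array([.6015,.0287]);y=np.radians(1.5);r=np.array([[np.cos(y),-np.sin(y)],[np.sin(y),np.cos(y)]])
ax=o+r@[0,.055];print('axis',ax)
for n,(r0,r1,c0,c1) in dict(top=(158,182,226,253),scene=(195,215,252,280)).items():
    im=cv2.imread(f'pics/{n}0.png');g=im.max(2)
    m=np.zeros_like(g);m[r0:r1,c0:c1]=(g[r0:r1,c0:c1]<50)
    k,l,st,ce=cv2.connectedComponentsWithStats(m)
    i=1+np.argmax(st[1:,4]);print(n,st[i],ce[i]);pts=np.argwhere(l==i)[:,::-1].astype(np.float32)
    print(cv2.minAreaRect(pts))
    for z in (.14,.16,.18,.19,.202): print(z,onz(n,ce[i],z)-[*ax,0], proj(n,[*ax,z]))
    b=cv2.boxPoints(cv2.minAreaRect(pts));
    if n=='top':
        P=[onz(n,p,.2)[:2] for p in b]
        for q in (0,1): 
            d=P[q+1]-P[q];print(np.linalg.norm(d),np.degrees(np.arctan2(d[1],d[0])))
    cv2.imwrite(f'pics/k_{n}.png',cv2.resize(im[r0-8:r1+12,c0-8:c1+8],None,fx=12,fy=12,interpolation=cv2.INTER_NEAREST))
```

```text
axis [0.60006027 0.08368115]
top [230 163  21  16 133] [240.17293233 171.23308271]
((240.42306518554688, 171.88462829589844), (7.488452911376953, 23.02005958557129), 56.3099365234375)
0.14 [0.00873225 0.00190857 0.14      ] [240.83092059 174.29966249]
0.16 [0.00387148 0.00024128 0.16      ] [240.24779681 172.61875907]
0.18 [-0.00098928 -0.00142601  0.18      ] [239.64305233 170.87553215]
0.19 [-0.00341966 -0.00225966  0.19      ] [239.33219304 169.97945407]
0.202 [-0.00633612 -0.00326003  0.202     ] [238.95139648 168.88177589]
0.060440356464452415 -55.662678325309216
0.020162880622653687 -146.95988418018374
scene [257 199  17  10 103] [264.85436893 202.74757282]
((264.8168640136719, 203.8317108154297), (16.51761817932129, 8.457816123962402), 5.710593223571777)
0.14 [-0.01917548 -0.0167361   0.14      ] [265.17824402 208.68747896]
0.16 [-0.00717271 -0.00793708  0.16      ] [265.36169205 205.24799629]
0.18 [0.00483007 0.00086194 0.18      ] [265.5492118  201.73217276]
0.19 [0.01083145 0.00526145 0.19      ] [265.64454116 199.94483449]
0.202 [0.01803312 0.01054086 0.202     ] [265.76035014 197.77352228]
```

View pics/k_top.png

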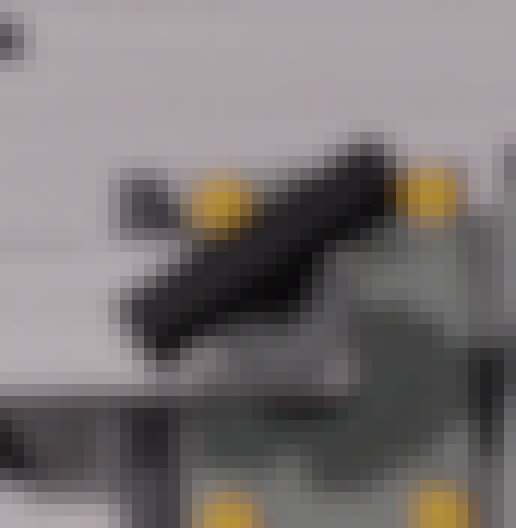

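View pics/k_scene.png

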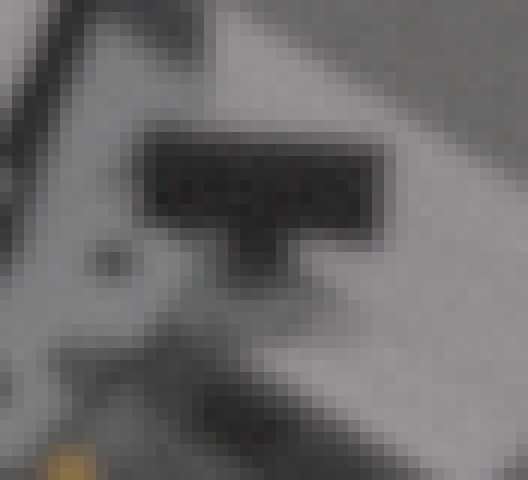

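Housing and fence look abutted. The first images put the bar at about -55.7° in the world, so the grip angle is about 34°. Its height is uncertain in the images, so I'll touch the bar top lightly with closed fingers to get the knob's starting value.

Emit:
{"method": "carry_out", "body": {
  "steps": [
    {"xyz": [2,1,0],"rot": [0,0,-7]},
    {"xyz": [4,2,0],"rot": [0,0,-14]},
    {"xyz": [6,3,0],"rot": [0,0,-21]},
    {"xyz": [8,4,0],"rot": [0,0,-28]},
    {"xyz": [10,5,0],"rot": [0,0,-35]},
    {"xyz": [12,6,0],"rot": [0,0,-42]},
    {"xyz": [14,7,-1],"rot": [0,0,-49]},
    {"xyz": [15.9,7.4,-3],"rot": [0,0,-57]},
    {"xyz": [15.9,7.4,-4],"rot": [0,0,-57]},
    {"xyz": [15.9,7.4,-4],"rot": [0,0,-57]}
  ]
}}

```text
t: 8.9
tool_pos: [0.5978, 0.0834, 0.2571]
orientation: [-3.003, -0.916, 0.011]
force: [0.1, -0.2, -0.6]
opening: 0.0005
```

Run:
```python
from h import *
import json
s=read_state()
c=calibration('wrist'); im=read_camera('wrist')[:,:,::-1].copy(); cv2.imwrite('pics/w4.png',im)
json.dump({k:np.array(v).tolist() for k,v in c.items()},open('w4.json','w'))
print(s['t'],s['tool_pos'],s['orientation'],s['q'])
a=R.from_rotvec(s['orientation']).as_matrix()[:,0];print(np.degrees(np.arctan2(a[1],a[0])))
for z in (.17,.18,.19,.2): print(z,proj('wrist',[.6001,.0837,z],c))
```

```text
8.9 [0.59775211 0.08341383 0.25708693] [-3.00328308 -0.91620438  0.01133756] [ 5.37972739e-02  1.39059749e-01  1.43987724e+00 -1.35296169e-04
  1.57006104e+00 -5.38401055e-01]
33.93117708429673
0.17 [254.10509879 203.00687838]
0.18 [254.15324278 207.06309602]
0.19 [254.20481272 211.44704061]
0.2 [254.26015479 216.19794314]
```

View pics/w4.png

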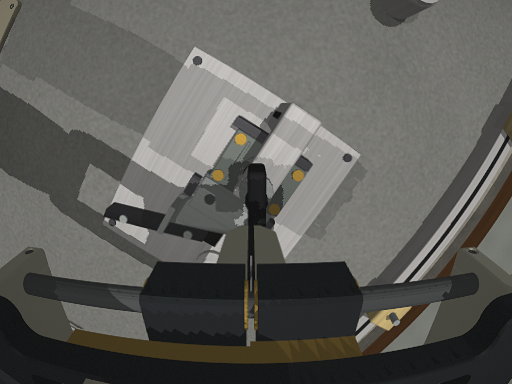

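Run:
```python
from h import *
import json
c=json.load(open('w4.json'));c={k:np.array(v) for k,v in c.items()}
d=np.array([-np.sin(np.radians(34.3)),np.cos(np.radians(34.3))])
for z in (.15,.16,.17,.18,.19,.195,.2): print(z,proj('wrist',[*(np.array([.6001,.0837])+.035*d),z],c))
im=cv2.imread('pics/w4.png')
cv2.imwrite('pics/w4c.png',cv2.resize(im[150:240,200:310],None,fx=7,fy=6.6,interpolation=cv2.INTER_CUBIC))
```

```text
0.15 [253.87685242 157.79159934]
0.16 [253.91805474 159.95429173]
0.17 [253.96244602 162.29243039]
0.18 [254.01040435 164.82793926]
0.19 [254.06236864 167.58649013]
0.195 [254.09000982 169.05865122]
0.2 [254.11885106 170.59832308]
```

View pics/w4c.png

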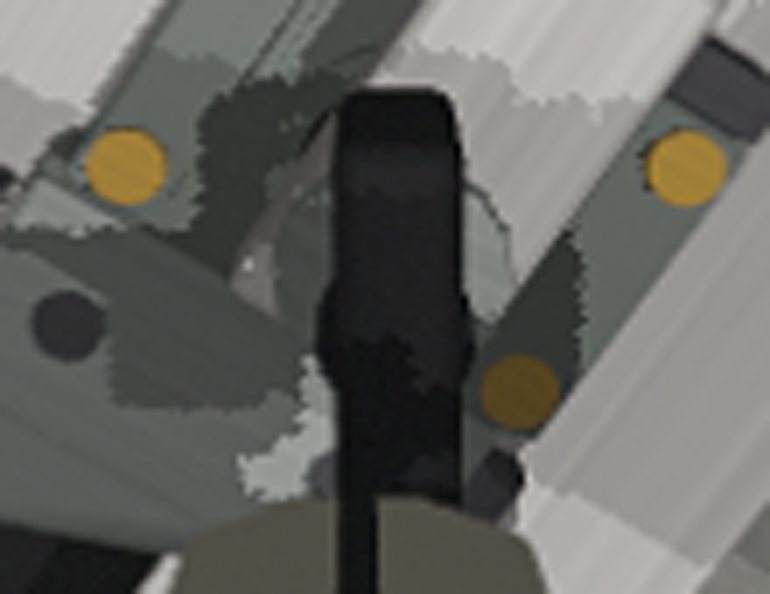

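The bar lies along the tool's y axis as wanted, about 4 mm off the gripper's centre in +tool x. Its end edges put the top near z = 0.20. I'm shifting over it and probing down.

Emit:
{"method": "carry_out", "body": {
  "steps": [
    {"xyz": [0.4,0.15,-1],"rot": [0,0,0]},
    {"xyz": [0.4,0.15,-2],"rot": [0,0,0]},
    {"xyz": [0.4,0.15,-2.8],"rot": [0,0,0]},
    {"xyz": [0.4,0.15,-3.0],"rot": [0,0,0]},
    {"xyz": [0.4,0.15,-3.2],"rot": [0,0,0]},
    {"xyz": [0.4,0.15,-3.4],"rot": [0,0,0]}
  ]
}}

```text
t: 9.55
tool_pos: [0.6039, 0.0852, 0.2279]
orientation: [3.006, 0.912, 0.001]
force: [0.0, 0.3, 0.2]
opening: 0.0003
```

Emit:
{"method": "carry_out", "body": {
  "steps": [
    {"xyz": [0,0,-0.2],"rot": [0,0,0]},
    {"xyz": [0,0,-0.4],"rot": [0,0,0]},
    {"xyz": [0,0,-0.6],"rot": [0,0,0]}
  ]
}}

```text
t: 9.85
tool_pos: [0.6039, 0.0853, 0.2217]
orientation: [3.006, 0.912, 0.0]
force: [-0.5, 0.5, -0.5]
opening: 0.0006
```

Run:
```python
from h import *
for i in range(3):
    s=read_state();print(s['t'],s['tool_pos'],s['force'])
```

```text
9.85 [0.60385772 0.08526938 0.22165567] [-0.49669397  0.48423942 -0.46248726]
9.85 [0.60385772 0.08526938 0.22165567] [-0.49669397  0.48423942 -0.46248726]
9.85 [0.60385772 0.08526938 0.22165567] [-0.49669397  0.48423942 -0.46248726]
```

Emit:
{"method": "carry_out", "body": {
  "steps": [
    {"xyz": [0,0,-0.1],"rot": [0,0,0]},
    {"xyz": [0,0,-0.2],"rot": [0,0,0]},
    {"xyz": [0,0,-0.2],"rot": [0,0,0]}
  ]
}}

```text
t: 10.15
tool_pos: [0.6037, 0.0853, 0.2195]
orientation: [-3.006, -0.912, 0.0]
force: [0.9, 0.1, 0.4]
opening: 0.0008
```

Emit:
{"method": "carry_out", "body": {
  "steps": [
    {"xyz": [0,0,-0.1],"rot": [0,0,0]},
    {"xyz": [0,0,-0.2],"rot": [0,0,0]},
    {"xyz": [0,0,-0.2],"rot": [0,0,0]}
  ]
}}

```text
t: 10.45
tool_pos: [0.6037, 0.0852, 0.2174]
orientation: [-3.006, -0.912, 0.0]
force: [-0.7, 0.1, 0.4]
opening: 0.0004
```

Emit:
{"method": "carry_out", "body": {
  "steps": [
    {"xyz": [0,0,-0.1],"rot": [0,0,0]},
    {"xyz": [0,0,-0.2],"rot": [0,0,0]},
    {"xyz": [0,0,-0.2],"rot": [0,0,0]}
  ]
}}

```text
t: 10.75
tool_pos: [0.6037, 0.0852, 0.2154]
orientation: [-3.006, -0.912, 0.001]
force: [0.0, -0.2, -0.7]
opening: 0.0007
```

Emit:
{"method": "carry_out", "body": {
  "steps": [
    {"xyz": [0,0,-0.1],"rot": [0,0,0]},
    {"xyz": [0,0,-0.2],"rot": [0,0,0]},
    {"xyz": [0,0,-0.2],"rot": [0,0,0]}
  ]
}}

```text
t: 11.05
tool_pos: [0.6039, 0.0853, 0.2142]
orientation: [3.006, 0.912, 0.001]
force: [-1.3, 0.3, 4.0]
opening: 0.0006
```

Contact at TCP z ≈ 0.214, so the bar top is at about 0.197, knob_grip at about 0.185 and the knob value at about 1.0. It needs about 2.2 rad more. I'm lifting, opening and gripping the bar.

Emit:
{"method": "carry_out", "body": {
  "steps": [
    {"xyz": [0,0,1],"rot": [0,0,0]},
    {"xyz": [-0.2,-0.1,2],"rot": [0,0,0]},
    {"xyz": [-0.2,-0.1,2],"rot": [0,0,0]},
    {"xyz": [-0.2,-0.1,2],"rot": [0,0,0]},
    {"xyz": [-0.2,-0.1,2],"rot": [0,0,0]},
    {"xyz": [-0.2,-0.1,2],"rot": [0,0,0]}
  ],
  "grip": 0.6
}}

```text
t: 11.65
tool_pos: [0.6015, 0.0842, 0.2331]
orientation: [-3.006, -0.912, 0.001]
force: [-0.7, -0.5, 1.1]
opening: 0.0436
```

Run:
```python
from h import *
s=read_state()
c=calibration('wrist'); im=read_camera('wrist')[:,:,::-1].copy(); cv2.imwrite('pics/w5.png',im)
print(s['t'],s['tool_pos'],s['opening'])
cv2.imwrite('pics/w5c.png',cv2.resize(im[150:330,150:370],None,fx=3.5,fy=3.3,interpolation=cv2.INTER_CUBIC))
```

```text
11.65 [0.60152747 0.08423295 0.23309765] 0.04363067642086715
```

View pics/w5c.png

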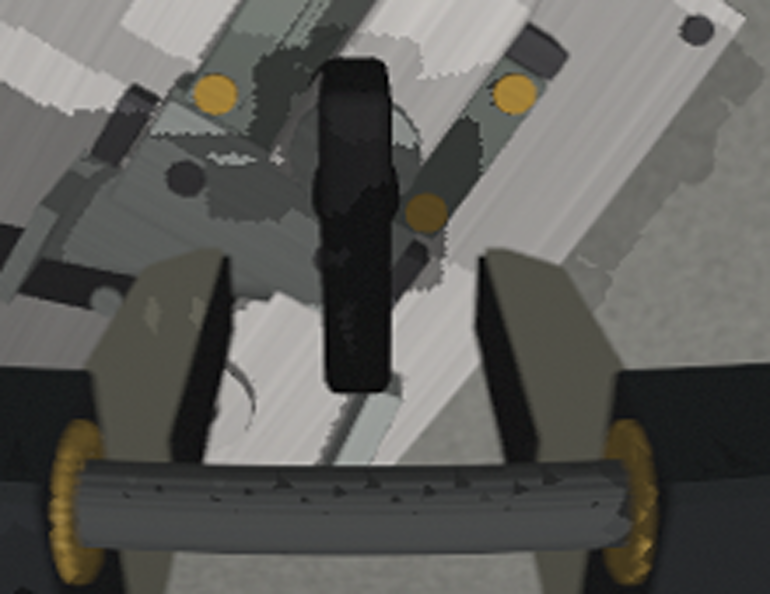

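The bar is centred between the fingers, with its top face spanning rows 178–268 at column 252. I'll compute its centre.

Run:
```python
from h import *
for z in (.193,.197,.202):
  A=[onz('wrist',(u/3.5+150-.4,v/3.3+150-.4),z)[:2] for u,v in [(322,95),(386,95),(327,388),(390,388)]]
  e1=(A[0]+A[1])/2;e2=(A[2]+A[3])/2;d=e1-e2
  print(z,(e1+e2)/2,np.linalg.norm(d),np.degrees(np.arctan2(d[1],d[0])),np.linalg.norm(A[0]-A[1]),np.linalg.norm(A[2]-A[3]))
```

```text
0.193 [0.602648   0.08310404] 0.06804676904739596 124.55983434100926 0.012081480732730292 0.01339240967803446
0.197 [0.60166169 0.08456964] 0.06661414176154874 124.55983434100925 0.011827122455424168 0.013110451668909477
0.202 [0.6004288  0.08640165] 0.06482335765423976 124.55983434100925 0.011509174608791462 0.012758004157503134
```

Bar centre (0.6016, 0.0846) matches the TCP. I'm descending and closing.

Emit:
{"method": "carry_out", "body": {
  "steps": [
    {"xyz": [0,0,-1.5],"rot": [0,0,0]},
    {"xyz": [0,0,-3],"rot": [0,0,0.5]},
    {"xyz": [0,0,-4.5],"rot": [0,0,0.5]},
    {"xyz": [0,0,-5],"rot": [0,0,0.5]},
    {"xyz": [0,0,-5],"rot": [0,0,0.5]}
  ]
}}

```text
t: 12.2
tool_pos: [0.6006, 0.0842, 0.1814]
orientation: [-3.002, -0.925, 0.005]
force: [-0.6, -0.4, 0.7]
opening: 0.0558
```

Emit:
{"method": "carry_out", "body": {
  "steps": [
    {"xyz": [0,0,0],"rot": [0,0,0]},
    {"xyz": [0,0,0],"rot": [0,0,0]},
    {"xyz": [0,0,0],"rot": [0,0,0]},
    {"xyz": [0,0,0],"rot": [0,0,0]},
    {"xyz": [0,0,0],"rot": [0,0,0]},
    {"xyz": [0,0,0],"rot": [0,0,0]},
    {"xyz": [0,0,0],"rot": [0,0,0]}
  ],
  "grip": 0,
  "force": 25
}}

```text
t: 12.9
tool_pos: [0.602, 0.0843, 0.1838]
orientation: [3.002, 0.925, 0.001]
force: [1.0, 0.2, 0.1]
opening: 0.0135
```

Gripped, with an opening of 13.5 mm against a 14 mm bar and nearly no side force. Now turning clockwise and sinking 5 mm per radian.

Emit:
{"method": "carry_out", "body": {
  "steps": [
    {"xyz": [0,0,-0.07],"rot": [0,0,-8]},
    {"xyz": [0,0,-0.14],"rot": [0,0,-16]},
    {"xyz": [0,0,-0.21],"rot": [0,0,-24]},
    {"xyz": [0,0,-0.28],"rot": [0,0,-32]},
    {"xyz": [0,0,-0.35],"rot": [0,0,-40]},
    {"xyz": [0,0,-0.35],"rot": [0,0,-40]}
  ]
}}

```text
t: 13.5
tool_pos: [0.6023, 0.0844, 0.1803]
orientation: [-3.137, 0.161, -0.002]
force: [4.5, 1.6, -1.0]
opening: 0.014
```

Run:
```python
from h import *
s=read_state();print(s['t'],s['tool_pos'],s['force'],s['wrist_torque'],s['q'][5])
a=R.from_rotvec(s['orientation']).as_matrix()[:,0];print(np.degrees(np.arctan2(a[1],a[0])))
```

```text
13.5 [0.60234535 0.08439837 0.18031761] [ 4.47528209  1.56902746 -1.04152541] [ 0.20150001 -0.63703538 -0.08094572] 0.15745282172592837
-5.883102372143617
```

Emit:
{"method": "carry_out", "body": {
  "steps": [
    {"xyz": [-0.02,0,-0.07],"rot": [0,0,-8]},
    {"xyz": [-0.03,0,-0.14],"rot": [0,0,-16]},
    {"xyz": [-0.04,0,-0.21],"rot": [0,0,-24]},
    {"xyz": [-0.05,0,-0.28],"rot": [0,0,-32]},
    {"xyz": [-0.05,0,-0.35],"rot": [0,0,-40]},
    {"xyz": [-0.05,0,-0.35],"rot": [0,0,-40]}
  ]
}}

```text
t: 14.1
tool_pos: [0.6026, 0.0842, 0.1769]
orientation: [-2.893, 1.221, -0.005]
force: [9.1, 0.6, -4.4]
opening: 0.0143
```

Run:
```python
from h import *
s=read_state();print(s['t'],s['tool_pos'],s['force'],s['wrist_torque'],s['q'][5])
a=R.from_rotvec(s['orientation']).as_matrix()[:,0];print(np.degrees(np.arctan2(a[1],a[0])))
im=read_camera('scene')[:,:,::-1].copy(); cv2.imwrite('pics/scene6.png',im)
cv2.imwrite('pics/s6c.png',cv2.resize(im[170:270,195:315],None,fx=6,fy=6,interpolation=cv2.INTER_CUBIC))
im=read_camera('wrist')[:,:,::-1].copy(); cv2.imwrite('pics/w6.png',im)
```

```text
14.1 [0.60264604 0.0841767  0.17688973] [ 9.12747086  0.64470568 -4.4301411 ] [ 0.10406328 -1.26452094 -0.03865888] 0.853529071735051
-45.774928631260764
```

View pics/w6.png

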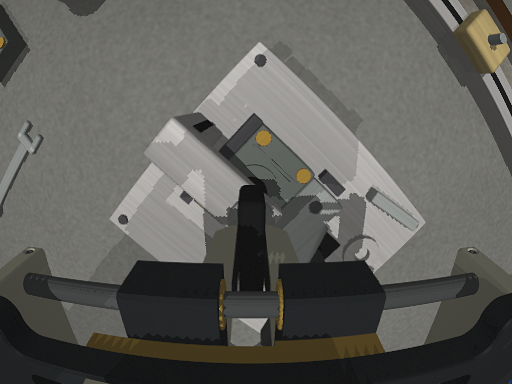

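View pics/s6c.png

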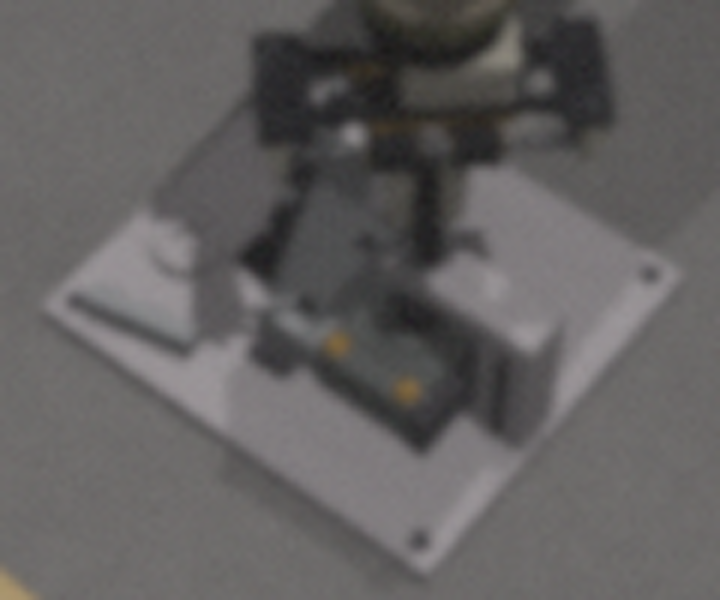

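The bar follows the gripper, 80° turned so far. A 9 N side force shows my command sits slightly to -x, so I'll correct by +1.5 mm and turn the remaining ~48°.

Emit:
{"method": "carry_out", "body": {
  "steps": [
    {"xyz": [0.08,0,-0.1],"rot": [0,0,-8]},
    {"xyz": [0.14,0,-0.18],"rot": [0,0,-16]},
    {"xyz": [0.15,0,-0.25],"rot": [0,0,-24]},
    {"xyz": [0.15,0,-0.25],"rot": [0,0,-24]}
  ]
}}

```text
t: 14.6
tool_pos: [0.6031, 0.084, 0.1747]
orientation: [-2.578, 1.794, -0.001]
force: [0.9, -0.2, 3.5]
opening: 0.014
```

Run:
```python
from h import *
s=read_state();print(s['t'],s['tool_pos'],s['force'],s['wrist_torque'],s['q'][5])
a=R.from_rotvec(s['orientation']).as_matrix()[:,0];print(np.degrees(np.arctan2(a[1],a[0])))
```

```text
14.6 [0.60310965 0.08395148 0.1747288 ] [ 0.87605538 -0.23685896  3.50017063] [-0.15212136 -0.09455485 -0.04207335] 1.2704259650992256
-69.67183235495474
```

Emit:
{"method": "carry_out", "body": {
  "steps": [
    {"xyz": [0,0,-0.05],"rot": [0,0,-8]},
    {"xyz": [0,0,-0.1],"rot": [0,0,-16]},
    {"xyz": [0,0,-0.17],"rot": [0,0,-24]},
    {"xyz": [0,0,-0.17],"rot": [0,0,-24]},
    {"xyz": [0,0,-0.17],"rot": [0,0,-24]}
  ]
}}

```text
t: 15.1
tool_pos: [0.6031, 0.0838, 0.1728]
orientation: [-2.156, 2.285, -0.002]
force: [3.7, -3.9, 1.1]
opening: 0.0142
```

Run:
```python
from h import *
s=read_state();print(s['t'],s['tool_pos'],s['force'],s['wrist_torque'],s['q'][5])
a=R.from_rotvec(s['orientation']).as_matrix()[:,0];print(np.degrees(np.arctan2(a[1],a[0])))
```

```text
15.1 [0.60309139 0.08375813 0.17275158] [ 3.66514679 -3.85892011  1.09496461] [-0.56266478 -0.4060357  -0.0698411 ] 1.6828526495042682
-93.30890647894665
```

127.6° turned (2.23 rad), so the value should be about 3.2. I'm releasing, rising, and verifying with a second touch plus pictures.

Emit:
{"method": "carry_out", "body": {
  "steps": [
    {"xyz": [0,0,0],"rot": [0,0,0]},
    {"xyz": [0,0,0],"rot": [0,0,0]},
    {"xyz": [0,0,0],"rot": [0,0,0]},
    {"xyz": [0,0,0],"rot": [0,0,0]},
    {"xyz": [0,0,1.5],"rot": [0,0,0]},
    {"xyz": [0,0,3.5],"rot": [0,0,0]},
    {"xyz": [0,0,5],"rot": [0,0,0]},
    {"xyz": [0,0,5],"rot": [0,0,0]},
    {"xyz": [0,0,5],"rot": [0,0,0]}
  ],
  "grip": 0.6
}}

```text
t: 16.0
tool_pos: [0.6031, 0.0843, 0.2231]
orientation: [-2.147, 2.292, -0.001]
force: [0.2, -0.0, -0.7]
opening: 0.0557
```

Run:
```python
from h import *
s=read_state();print(s['t'],s['tool_pos'],s['force'])
im=read_camera('wrist')[:,:,::-1].copy(); cv2.imwrite('pics/w7.png',im)
cv2.imwrite('pics/w7c.png',cv2.resize(im[130:330,130:390],None,fx=3,fy=3,interpolation=cv2.INTER_CUBIC))
```

```text
16.0 [0.60312751 0.08429727 0.223095  ] [ 0.19198473 -0.0134953  -0.67856256]
```

View pics/w7c.png

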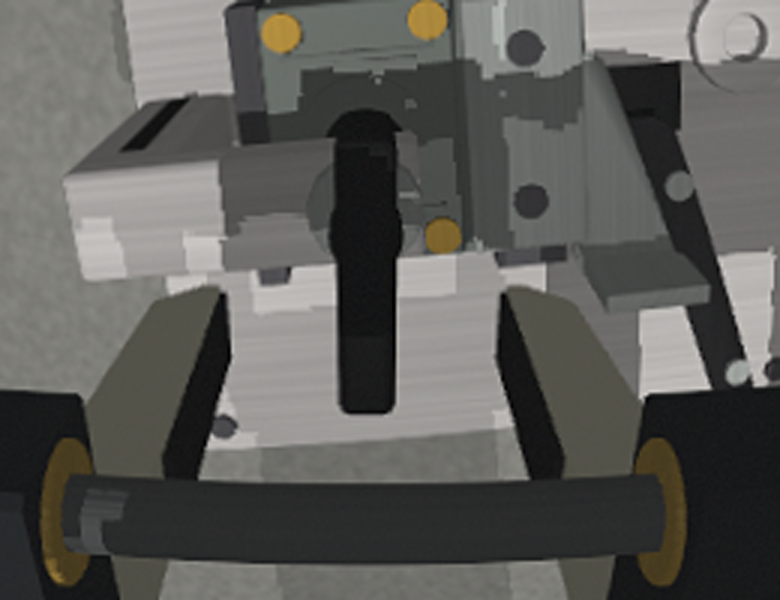

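Emit:
{"method": "carry_out", "body": {
  "steps": [
    {"xyz": [0,0,0],"rot": [0,0,0]},
    {"xyz": [0,0,0],"rot": [0,0,0]},
    {"xyz": [0,0,0],"rot": [0,0,0]},
    {"xyz": [0,0,0],"rot": [0,0,0]},
    {"xyz": [0,0,0],"rot": [0,0,0]},
    {"xyz": [0,0,0],"rot": [0,0,0]}
  ],
  "grip": 0
}}

```text
t: 16.65
tool_pos: [0.6028, 0.0842, 0.2224]
orientation: [-2.148, 2.293, 0.0]
force: [-0.2, 0.4, -1.0]
opening: 0.0122
```

The view shows the jaw flush against the housing, the housing against the fence, and the bar where I left it. Now the touch check; I expect contact at TCP z ≈ 0.203.

Emit:
{"method": "carry_out", "body": {
  "steps": [
    {"xyz": [0,0,-0.8],"rot": [0,0,0]},
    {"xyz": [0,0,-1.4],"rot": [0,0,0]},
    {"xyz": [0,0,-1.6],"rot": [0,0,0]},
    {"xyz": [0,0,-1.7],"rot": [0,0,0]},
    {"xyz": [0,0,-1.7],"rot": [0,0,0]}
  ]
}}

```text
t: 17.15
tool_pos: [0.6026, 0.0842, 0.2052]
orientation: [2.147, -2.293, -0.0]
force: [-0.9, -0.1, 0.4]
opening: 0.0007
```

Emit:
{"method": "carry_out", "body": {
  "steps": [
    {"xyz": [0,0,-0.1],"rot": [0,0,0]},
    {"xyz": [0,0,-0.1],"rot": [0,0,0]}
  ]
}}

```text
t: 17.35
tool_pos: [0.6029, 0.0843, 0.2046]
orientation: [-2.147, 2.293, -0.0]
force: [0.2, -0.3, 0.6]
opening: 0.0005
```

Emit:
{"method": "carry_out", "body": {
  "steps": [
    {"xyz": [0,0,-0.1],"rot": [0,0,0]},
    {"xyz": [0,0,-0.1],"rot": [0,0,0]}
  ]
}}

```text
t: 17.55
tool_pos: [0.6028, 0.0842, 0.2034]
orientation: [-2.148, 2.293, -0.0]
force: [-0.2, -0.4, 0.2]
opening: 0.0003
```

Emit:
{"method": "carry_out", "body": {
  "steps": [
    {"xyz": [0,0,-0.05],"rot": [0,0,0]},
    {"xyz": [0,0,-0.1],"rot": [0,0,0]},
    {"xyz": [0,0,-0.1],"rot": [0,0,0]}
  ]
}}

```text
t: 17.85
tool_pos: [0.6029, 0.0843, 0.2032]
orientation: [-2.147, 2.293, -0.001]
force: [-1.3, -0.3, 4.6]
opening: 0.0006
```

Second contact at TCP z ≈ 0.2033: the bar sank 11.0 mm, i.e. 2.2 rad, which matches the turn. Value ≈ 3.15–3.2. I'll lift away and take a slanted look at the foot and boss.

Emit:
{"method": "carry_out", "body": {
  "steps": [
    {"xyz": [0,0,2],"rot": [0,0,0]},
    {"xyz": [-0.5,0,6],"rot": [0,0,8]},
    {"xyz": [-2,0,9],"rot": [0,0,16]},
    {"xyz": [-4,0,11],"rot": [0,0,24]},
    {"xyz": [-6,0,11],"rot": [0,0,32]},
    {"xyz": [-8,0,11],"rot": [0,0,40]},
    {"xyz": [-10,0,11],"rot": [0,0,48]},
    {"xyz": [-12,0,11],"rot": [0,0,56]},
    {"xyz": [-14,0,11],"rot": [0,0,64]},
    {"xyz": [-16,0,11],"rot": [0,0,72]}
  ]
}}

```text
t: 18.85
tool_pos: [0.442, 0.0842, 0.3123]
orientation: [-3.087, 0.584, -0.0]
force: [-0.7, 0.0, 0.0]
opening: 0.0004
```

Emit:
{"method": "carry_out", "body": {
  "steps": [
    {"xyz": [0,0,0],"rot": [0,0,8]},
    {"xyz": [0,0,0],"rot": [0,0,16]},
    {"xyz": [0,0,0],"rot": [0,0,24]},
    {"xyz": [0,0,0],"rot": [0,0,32]},
    {"xyz": [0,0,0],"rot": [0,0,40]},
    {"xyz": [0,0,0],"rot": [0,0,48]},
    {"xyz": [0,0,0],"rot": [0,0,56]},
    {"xyz": [0,0,0],"rot": [0,0,64]},
    {"xyz": [0,0,0],"rot": [0,0,72]},
    {"xyz": [0,0,0],"rot": [0,0,80]}
  ]
}}

```text
t: 19.85
tool_pos: [0.4428, 0.0842, 0.3123]
orientation: [2.74, 1.537, 0.0]
force: [-0.7, -0.1, 0.2]
opening: 0.0005
```

Emit:
{"method": "carry_out", "body": {
  "steps": [
    {"xyz": [0,0,0],"rot": [0,0,8]},
    {"xyz": [0,0,0],"rot": [0,0,16]},
    {"xyz": [0,0,0],"rot": [0,0,24]},
    {"xyz": [0,0,0],"rot": [0,0,31]},
    {"xyz": [0,0,0],"rot": [0,0,31]}
  ]
}}

```text
t: 20.35
tool_pos: [0.4428, 0.0843, 0.3123]
orientation: [-2.234, -2.209, -0.0]
force: [-0.3, 0.9, 0.3]
opening: 0.0007
```

Now tilt 40° and move to TCP ≈ (0.50, 0.084, 0.18).

Emit:
{"method": "carry_out", "body": {
  "steps": [
    {"xyz": [0,0,-2],"rot": [0,-8,0]},
    {"xyz": [0,0,-4],"rot": [0,-16,0]},
    {"xyz": [1,0,-6],"rot": [0,-24,0]},
    {"xyz": [2,0,-8],"rot": [0,-32,0]},
    {"xyz": [3,0,-10],"rot": [0,-40,0]},
    {"xyz": [4,0,-12],"rot": [0,-40,0]},
    {"xyz": [5,0,-13],"rot": [0,-40,0]},
    {"xyz": [5,0,-13],"rot": [0,-40,0]}
  ]
}}

```text
t: 21.15
tool_pos: [0.492, 0.0839, 0.1809]
orientation: [1.835, 1.806, 0.664]
force: [-0.4, 0.4, 0.1]
opening: 0.0005
```

Run:
```python
from h import *
import json
s=read_state();print(s['t'],s['tool_pos'],s['force'])
c=calibration('wrist');im=read_camera('wrist')[:,:,::-1].copy(); cv2.imwrite('pics/w8.png',im)
json.dump({k:np.array(v).tolist() for k,v in c.items()},open('w8.json','w'))
p=proj('wrist',[.602,.084,.07],c);print(c['xyz'],p);u,v=p.astype(int)
u=np.clip(u,70,440);v=np.clip(v,60,320)
print(u-65,v-60);cv2.imwrite('pics/w8c.png',cv2.resize(im[v-60:v+40,u-65:u+65],None,fx=6,fy=6,interpolation=cv2.INTER_CUBIC))
```

```text
21.15 [0.49197167 0.08388655 0.18089206] [-0.35484841  0.35902714  0.10235548]
[0.33326232 0.08543832 0.24368993] [250.89542342 192.02626739]
185 132
```

View pics/w8c.png

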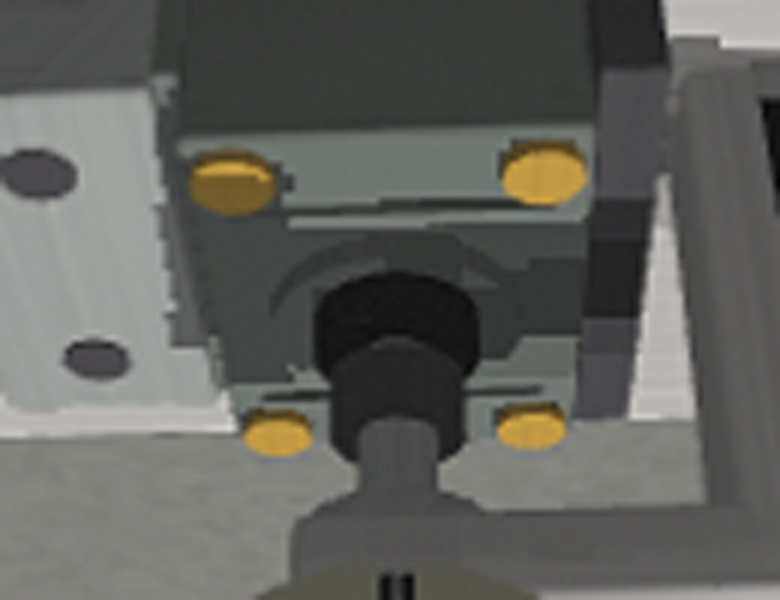

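Run:
```python
from h import *
import json
c={k:np.array(v) for k,v in json.load(open('w8.json')).items()}
for n,p in [('sole near',[.587,.084,.060]),('sole near +4',[.587,.084,.064]),('boss near bottom edge',[.579,.084,.055]),('boss near top',[.579,.084,.06]),('hous near top',[.552,.085,.055])]:
    q=proj('wrist',p,c);print(n,(q-[185,132]+.4)*6)
```

```text
sole near [396.18443167 268.33063682]
sole near +4 [396.40435571 286.91961239]
boss near bottom edge [395.3272557  218.00072654]
boss near top [395.59778682 241.05856579]
hous near top [399.34842092 116.32802528]
```

The slanted view (upside down) shows the foot resting on the boss. Its near sole edge is at crop row ~272, against 268 predicted for z = 60 mm and 287 for 4 mm higher. The jaw, housing and fence are tight, and the robot is clear of everything, so I'm handing in.

Run:
```python
from h import *
print(close_job())
s=read_state();print(s['t'],s['force'])
```

```text
the job is handed in; nothing more can be done
None
the job is handed in; nothing more can be done
```

The housing is clamped and the job is handed in, at about 21 s of the 72 s allowed.

**Wedge:** I pushed the tab with closed fingers along the ramp for about 54 mm. It then stopped dead at 21 N along x, slightly over the 12–20 N you gave as enough to jam it; the peak wrist force I read was about 26 N. Later pictures show the wedge in place with the jaw, housing and fence tight together.

**Knob:** I touched the bar top first, which put the starting value at about 1.0. I then turned the knob 127.6° clockwise (2.23 rad) in one grip. A second touch found the bar 11.0 mm lower, which agrees with that turn. The value is now about 3.15–3.2, so the spring should be squeezed by about 3.7–4 mm, give or take 1 mm. I worked this out from the knob height, because the squeeze can't be measured directly.

**Last checks:**
- **Foot:** the slanted view shows the foot sole on the boss to within about 1 mm.
- **Robot:** it was clear of everything at hand-in.
- **Side force:** it reached 9 N on the bar midway through the turn because my centring was slightly off; I corrected it.
- **Bystanders:** I did not measure these again. I saw no contact with any of them, but I took no final unobstructed top picture.

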